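# Clamp a drawer front in the glue-up jig

## Task

Slide the loose wooden drawer front across the jig board until its long edge sits flush and square against the aluminium fence, about centred on the clamp. Then push the red clamp lever over past upright so that it snaps down by itself and its rubber foot holds the drawer front against the board. Only push with the fingers: do not pick up the drawer front, and leave the glue bottle, brass pot, screwdriver and brass drawer pull where they are.

Things in the scene. Friction and masses are not known exactly. Their poses are not given: they have to be found in the camera images.
- jig: Plywood jig board fixed to the desk. Origin at desk height, z up. In its frame (mm): board x -160 to 130, y -95 to 95, top z 18. Aluminium fence: bar along y, 160 long, working face at x = 30, 15 thick, top z 36. The drawer front is pushed home along +x. Behind the fence on y = 0 stands the clamp on a dark steel bracket (x 46 to 91, y -25 to 25, top z 75).
- front: Loose wooden drawer front lying flat on the board, about 0.16 kg, 70 (its x) by 130 (its y) by 22 mm thick, two dark screw holes on top. Origin: centre of its underside. Starts 40 to 90 mm short of the fence, turned up to 0.3 rad. Home: +x long edge flat on the fence, origin at x = -5, y near 0, z = 18 mm in the jig's frame, axes along the jig's.
- clamp (a joint): Spring-loaded over-centre lever, rad, turning about the jig's y at clamp_pivot. 0: open, leaning 0.4 back from upright to the jig's +x, spring-held. 0.4: upright, dead centre; beyond it the spring throws it to the jig's -x and down in about 1 s. About 1.97: level, foot pressing on a drawer front at home (about 12 N). 2.12: end stop, nothing under it. 2 to 3 N at the grip tips it over.
- clamp_grip (a point): Centre of the red grip at the lever's end, 97.5 mm from the pivot; 36 mm wide (jig's y), 16 thick, 45 long along the lever, which ends 120 mm from the pivot. Open: at x = 103, y = 0, z = 155 mm in the jig's frame. The rubber foot stands out 25 mm from the lever's middle on its front (-x) side, 60 mm from the pivot.
- clamp_pivot (a point): Pivot of the clamp lever, at x = 65, y = 0, z = 65 mm in the jig's frame; its axes are the jig's.
- glue: White glue bottle with orange cap, 48 mm across, 130 mm tall, standing on the desk off the jig's -y edge. Origin at the centre of its underside. Leave alone.
- pot: Brass pot, 72 mm across, 75 mm tall, standing on the desk off the jig's -y edge. Origin at the centre of its underside. Leave alone.
- screwdriver: Screwdriver lying on the desk off the jig's +y edge, roughly along the jig's x. Origin at its underside. Leave alone.
- pull: Brass drawer pull (knob), 28 mm across, 28 mm tall, standing on the jig board beside the clamp, on the +y side behind the fence. Origin at the centre of its underside. Leave alone.
Mind the look-alikes: they are no part of the job. Several things have the shape of the front; the one meant has the colours described above.

How it is judged (in metres and radians):
On the way, in this order (a step that is already met when the one before it is completed fails the run):
1. the drawer front is home against the fence while the clamp is still open (x of front in the frame of jig between -0.0085 and 0 m and y of front in the frame of jig between -0.03 and 0.03 m and angle between the x axis of front and the x axis of jig, either way round below 0.06 rad and angle between front's own z axis and vertical below 0.05 rad and z of front in the frame of jig below 0.021 m and value of joint clamp below 0.3 rad), for 0.1 s.
2. the clamp lever has snapped down and its foot presses on the drawer front (value of joint clamp above 1.85 rad and contact force between clamp and front above 4 N), for 0.2 s.
At the end, for the whole second after the job is handed in: The drawer front lies flat and still, within 3.5 mm of the fence, 0.06 rad of square and 30 mm of centred; the clamp lever is down (1.88 to 2.06 rad), its foot pressing on the drawer front with over 4 N; the bystanders stand within 20 mm of their places (x of front in the frame of jig between -0.0085 and 0 m and y of front in the frame of jig between -0.03 and 0.03 m and angle between the x axis of front and the x axis of jig, either way round below 0.06 rad and angle between front's own z axis and vertical below 0.05 rad and z of front in the frame of jig below 0.021 m and value of joint clamp between 1.88 and 2.06 rad and contact force between clamp and front above 4 N and linear speed of front below 0.01 m/s and distance of each of glue, pot, screwdriver, pull from where it was at the start of the episode below 0.02 m); the robot touches nothing.
It fails at once if the drawer front is lifted or tipped up (z of front in the frame of jig above 0.028 m or angle between front's own z axis and vertical above 0.2 rad).
It fails at once if the glue bottle, pot, screwdriver or drawer pull is moved more than 20 mm or knocked over (distance of any of glue, pot, screwdriver, pull from where it was at the start of the episode above 0.02 m or angle between any of glue, pot, pull's own z axis and vertical above 0.3 rad).
It also fails if it takes over 42 s, if anything falls off the work surface, if the arm or the gripper's body presses on something with over 40 N, if the wrist force passes 120 N, or if a joint passes its speed limit or range.

## Robot

A 7-joint arm with a two-finger parallel gripper is mounted at the origin on the work surface. World frame = base frame: x ahead of the robot, y to its left, z up, the work surface at z = 0. Lengths are in mm, angles in rad, forces in N, time in s.
With the tool pointing down it reaches from about 425 to 950 mm from the base axis. Payload 4.7 kg.
Tool frame: the origin (TCP) lies on the mounting face of the last link; the fingertips stand 173 mm ahead of it and the grasp point (between the pads) lies 155 mm ahead of it (manip.grip_depth is the distance from the TCP to the grasp point, in mm); z points along the fingers, y is the direction in which the jaws open and shut (so a half turn about z gives the same grasp; the last joint's range is limited). The gripper opens to 85 mm and grips with 20 to 120 N. Pads are 22 mm wide; open, the fingers measure 114 mm over their backs; the gripper's body (76 mm by 85 mm) begins 54 mm behind the grasp point. The pads swing forward as they close: fully open they stand 13 mm farther back than shut.
Start: joints at [-1.27, 0.469, -0.049, 1.532, 0.024, 1.141, -0.082], TCP at [218.564, 638.64, 404.735] pointing down, gripper open.
Joint ranges: [-2.59, 2.59], [-0.33, 1.99], [-1.39, 1.29], [0.1, 2.45], [-1.04, 4.18], [0.21, 1.99], [-2.66, 2.66]. Speed limits (rad/s): [2.57, 2.57, 3.14, 3.14, 3.14, 3.14, 3.14].

## Interface

Orientations are given as [roll, pitch, yaw] about the fixed x, y, z axes, in that order (R = Rz(yaw) Ry(pitch) Rx(roll)).
In Python, from bench import manip gives the robot as it stands. The module is installed in compiled form; this text tells all that it offers.
- The arm moves only by the tool move_arm, never from a script. Its argument "commands" is a list of rows, each a list of 3 entries, a list of its own where there are three numbers: the turn, a rotation vector about the world's x, y, z in degrees, then the shift along the world's x, y, z in mm, then the opening, from 0 (shut) to 1 (fully open). In form: [[[rx, ry, rz], [dx, dy, dz], gripper], ...]. A call has 1 to 8 rows; each row shifts and turns the commanded pose from where the row before left it; what a row does not reach is not made up. A row lasts 1/8 s, in which the tool goes at most 62.5 mm and 10.7 degrees, less where a joint would pass 70% of its speed; a pose out of reach is approached as far as the arm can. A call is refused whole if a number of a shift passes 62.5 or a number of a turn 10.7, either way. A call with a gripper value outside its range is refused whole. The fingers move at their own pace and stop on an object; "force" is the grip in N (left out, the last holds). Time passes only in rows, so rows that do not move let the fingers close. It gives the time, the measured TCP pose, the force and the opening at its end, in the units of the state.
- manip.observe(): the state, without advancing time (a new reading comes with each control period).
- manip.snapshot(name): name is "scene" or "top"; returns (picture, depth): 400x640x3 uint8, red, green, blue; 400x640 float32, mm along the optical axis (not along the pixel's ray), 0 where there is no reading.
- manip.camera_model(name): a dict with "fx", "fy", "cx", "cy" (pixels), "world_from_camera" (4x4, takes a point from camera to world coordinates). Camera axes: x right, y up, looking along -z (the intrinsics and any distortion apply to the point x, -y, -z); pixel columns grow to the right and rows downward; lengths in mm; the calibration is good to about 2 mm. A picture is of the moment at which its call begins. camera_model takes no time and is no camera call.
- manip.sign_off(): hands the job in, once; it reports no verdict.
The state is a dict: "clock": time; "joints": joint angles; "joint_vel": joint speeds; "joint_efforts": joint torques, N m; "tool_pos": TCP position; "orientation": TCP orientation; "wrist_force": force on the tool from outside, world axes, zero at the start; "moment": the same for the moment, N m; "gripper_width": finger opening in mm.
Only numpy, scipy, OpenCV 4.12 (cv2) and the standard library are available. Lean on these libraries where they do the work, as an engineer would, in place of code of your own. Each camera call takes 0.05 s, during which the arm holds its last target. There are 200 camera calls.

## Working session

There is one attempt and no reset: what is moved stays moved. The work goes in short steps, Python scripts to look and compute and a tool call to move; the robot and the scene stay as the last step left them, time stands still between calls to the robot, and variables do not carry over. Pictures are saved under pics/ and viewed, about 8 in all and at most 12, crops included, and the job is handed in when it is done.

Besides the shell and the picture viewer there is one more tool, called after "Call:" as name([rows], argument=value, ...), one row to a line, values as JSON. move_arm: Moves the arm, as the interface text tells. Its arguments: {"type":"object","properties":{"commands":{"type":"array"},"force":{"type":"number"}},"required":["commands"]}

```bash
mkdir -p pics
cat > h.py <<'E'
import numpy as np, cv2
from bench import manip
def snap(n):
    p,d=manip.snapshot(n); return p,d,manip.camera_model(n)
def pts(d,m):
    v,u=np.mgrid[0:d.shape[0],0:d.shape[1]]
    c=np.stack([(u-m['cx'])/m['fx']*d,-(v-m['cy'])/m['fy']*d,-d],-1)
    W=np.array(m['world_from_camera']); return c@W[:3,:3].T+W[:3,3]
E
python3 - <<'E'
from h import *
for n in('scene','top'):
    p,d,m=snap(n); cv2.imwrite(f'pics/{n}0.png',p[:,:,::-1]); np.savez(f'{n}0.npz',p=p,P=pts(d,m),d=d)
    print(n,{k:v for k,v in m.items()})
print(manip.observe(),manip.grip_depth)
E
```

```text
scene {'fx': 503.42699476296207, 'fy': 503.42699476296207, 'cx': 323.4854210027154, 'cy': 206.68517451237986, 'world_from_camera': array([[-5.62604514e-01, -5.97750267e-01,  5.71113631e-01,
         1.27005460e+03],
       [ 8.26722117e-01, -4.04616492e-01,  3.90916916e-01,
         4.40606509e+02],
       [-2.58869642e-03,  6.92083891e-01,  7.21812431e-01,
         9.45756431e+02],
       [ 0.00000000e+00,  0.00000000e+00,  0.00000000e+00,
         1.00000000e+00]])}
top {'fx': 377.4514933326526, 'fy': 377.4514933326526, 'cx': 315.1117527144643, 'cy': 199.73833481493662, 'world_from_camera': array([[ 2.89550438e-02,  9.85298272e-01, -1.68371377e-01,
         4.50834821e+02],
       [-9.99369309e-01,  2.50711756e-02, -2.51479572e-02,
        -3.47958149e+01],
       [-2.05569704e-02,  1.68993347e-01,  9.85402791e-01,
         9.64045920e+02],
       [ 0.00000000e+00,  0.00000000e+00,  0.00000000e+00,
         1.00000000e+00]])}
{'clock': 0.1, 'joints': array([-1.26988193,  0.46933469, -0.04858137,  1.5335417 ,  0.02411349,
        1.14098877, -0.08228693]), 'joint_vel': array([-3.49755236e-05, -6.63213071e-04,  1.31113189e-03, -2.17261555e-03,
       -3.18837344e-05,  3.01808315e-04, -5.60743057e-04]), 'joint_efforts': array([ 1.45937633e-03, -5.11515462e+01, -4.65569459e-02, -2.38390124e+01,
        1.08342429e-02,  4.40936128e-03,  2.76219487e-05]), 'tool_pos': array([218.52647075, 638.42344279, 403.79753746]), 'orientation': array([-3.13990781e+00,  7.55275361e-05,  2.81181321e+00]), 'wrist_force': array([ 0.02105611, -0.15285699, -0.49720245]), 'moment': array([0.00833684, 0.01639604, 0.03110552]), 'gripper_width': 85.39634162297534} 154.70000000000002
```

View pics/scene0.png

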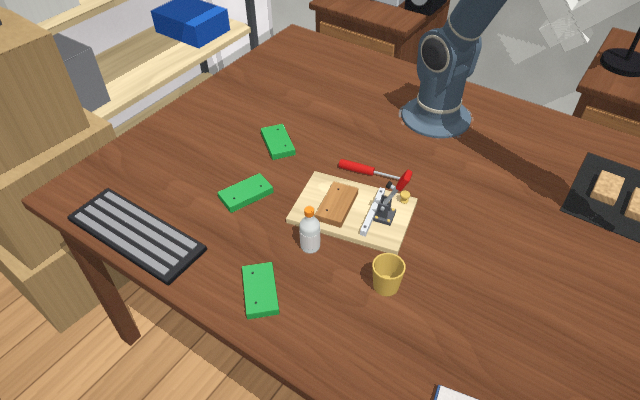

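View pics/top0.png

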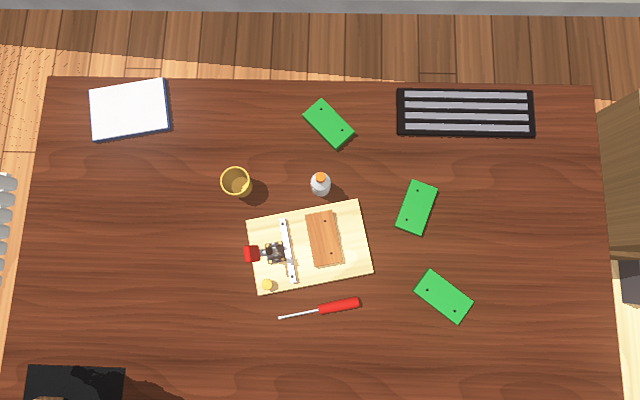

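Candidates for the front: brown wooden block (top view 324,239) on the board, and green blocks at (328,124), (416,207) and (443,296). The brown one with two dark holes matches the description. Next I measure it and check a crop.

```bash
cat >> h.py <<'E'
def rect(xy):
    c,s,a=cv2.minAreaRect(np.float32(xy)); b=cv2.boxPoints((c,s,a))
    e=max([b[1]-b[0],b[2]-b[1]],key=np.linalg.norm)
    return np.array(c),sorted(s),np.arctan2(e[1],e[0])   # centre, sizes, long axis dir
def clean(m):
    m=cv2.morphologyEx(m.astype(np.uint8),cv2.MORPH_OPEN,np.ones((3,3)))
    n,l,s,_=cv2.connectedComponentsWithStats(m); return l==1+np.argmax(s[1:,4])
E
python3 - <<'E'
from h import *
for n,box in(('top',(230,180,390,310)),('scene',(270,150,430,300))):
    z=np.load(f'{n}0.npz');p,P=z['p'],z['P'];x0,y0,x1,y1=box
    roi=np.zeros(p.shape[:2],bool);roi[y0:y1,x0:x1]=1
    print(n,'desk z',np.median(P[330:350,300:400,2]))
    hsv=cv2.cvtColor(p,cv2.COLOR_RGB2HSV); Z=P[...,2]
    b=clean(roi&(abs(Z-18)<5)&(hsv[...,2]>150)); print('board',rect(P[b][:,:2]),np.median(Z[b]))
    f=clean(roi&(abs(Z-40)<5)&(hsv[...,1]>90)); print('front',rect(P[f][:,:2]),np.median(Z[f]),f.sum())
    fe=clean(roi&(abs(Z-36)<5)&(hsv[...,1]<60)); print('fence',rect(P[fe][:,:2]),np.median(Z[fe]),fe.sum())
    r=roi&(hsv[...,1]>170)&((hsv[...,0]<6)|(hsv[...,0]>174))&(Z>100); print('grip',P[r].mean(0),P[r].min(0),P[r].max(0))
    k=roi&(Z>55);
    crop=p[y0:y1,x0:x1];cv2.imwrite(f'pics/c_{n}.png',cv2.resize(crop,None,fx=3,fy=3,interpolation=cv2.INTER_CUBIC)[:,:,::-1])
z=np.load('top0.npz');print('glue',z['P'][177,320],'pot',z['P'][181,235],'pull',z['P'][285,267],'sd',z['P'][310,330])
E
python3 -c "
import cv2,numpy as np
a=cv2.imread('pics/c_top.png');b=cv2.imread('pics/c_scene.png');h=max(a.shape[0],b.shape[0])
f=lambda i:cv2.copyMakeBorder(i,0,h-i.shape[0],0,0,0)
o=np.hstack([f(a),f(b)]);cv2.imwrite('pics/c.png',cv2.resize(o,(800,int(800*o.shape[0]/o.shape[1]))))"
```

```text
top desk z -0.22756824464028114
board (array([496.71322632,   2.34934998]), [190.3039093017578, 289.4476318359375], np.float32(-1.3471073)) 17.92891651167338
front (array([516.24359131, -33.63138962]), [69.6111068725586, 130.03042602539062], np.float32(0.21636294)) 39.829585820652824 1505
fence (array([484.33673096,  53.39139175]), [15.531615257263184, 158.19944763183594], np.float32(0.22293203)) 35.89358743396622 393
grip [469.43161889 116.03236579 170.36505116] [450.83482057 -34.79581492 144.83491834] [486.3054911  134.04047103 964.04591987]
scene desk z 1.401446287226122
board (array([497.56896973,   1.59796143]), [196.6351776123047, 291.28662109375], np.float32(-1.3571804)) 19.24428878222966
front (array([518.4776001 , -33.69891357]), [71.4404067993164, 134.56765747070312], np.float32(0.21739581)) 41.36455280112648 1021
fence (array([487.04284668,  53.42003632]), [15.981518745422363, 163.67149353027344], np.float32(0.21878572)) 37.18382497810694 295
grip [489.28375186 124.22383816 173.60875104] [452.46957008 103.67796893 134.45785142] [1270.05459908  440.6065094   945.75643099]
glue [645.57074091 -23.0863503  131.25054202] pot [659.69752971 201.13396293   1.88804625] pull [398.71635101  97.43937569  44.81659519] sd [343.24037087 -54.43449391  22.28589393]
```

View pics/c.png

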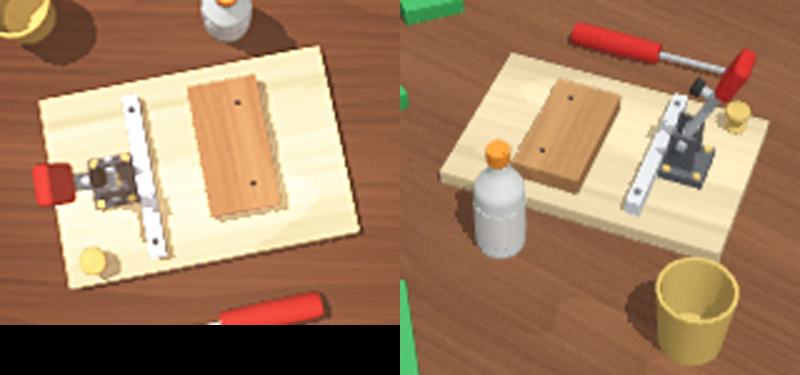

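The brown block is confirmed: two dark holes, on the board. In jig coordinates it is at x≈-54, y≈-11 and nearly square (0.01 rad). The jig origin is about (493, 17) with yaw 1.794. I'll go behind the front, at jig -x.

Call:
move_arm([
  [[0, 0, -7.3], [39, -48, 0], 1],
  [[0, 0, -7.3], [39, -48, 0], 1],
  [[0, 0, -7.3], [39, -48, 0], 1],
  [[0, 0, -7.3], [39, -48, 0], 1],
  [[0, 0, -7.3], [39, -48, 0], 1],
  [[0, 0, -7.3], [39, -48, 0], 1],
  [[0, 0, -7.3], [39, -48, 0], 1],
  [[0, 0, -7.3], [39, -48, 0], 1],
])

```text
clock: 1.1
tool_pos: [531.4, 253.0, 404.6]
orientation: [-3.141, -0.0, 1.789]
wrist_force: [0.6, 1.4, -0.6]
gripper_width: 85.0
```

Call:
move_arm([
  [[0, 0, 0], [0, -60, 0], 1],
  [[0, 0, 0], [0, -60, 0], 1],
  [[0, 0, 0], [0, -60, 0], 1],
  [[0, 0, 0], [0, -60, 0], 1],
  [[0, 0, 0], [0, -60, 0], 1],
  [[0, 0, 0], [0, -60, 0], 1],
])

```text
clock: 1.85
tool_pos: [530.1, -107.1, 404.6]
orientation: [3.142, -0.0, 1.793]
wrist_force: [1.0, 0.6, 0.7]
gripper_width: 85.7
```

Call:
move_arm([
  [[0, 0, 0], [2, 0, -50], 1],
  [[0, 0, 0], [0, 0, -50], 1],
  [[0, 0, 0], [0, 0, -50], 1],
  [[0, 0, 0], [0, 0, -40], 1],
  [[0, 0, 0], [0, 0, -14], 1],
  [[0, 0, 0], [0, 0, 0], 1],
])

```text
clock: 2.6
tool_pos: [532.6, -105.5, 200.5]
orientation: [-3.141, -0.0, 1.792]
wrist_force: [0.1, -0.4, 0.7]
gripper_width: 85.7
```

Run:
```python
from h import *
p,d,m=snap('scene');P=pts(d,m)
cv2.imwrite('pics/s1.png',cv2.resize(p[110:290,240:460],None,fx=3.5,fy=3.3,interpolation=cv2.INTER_CUBIC)[:,:,::-1])
o=manip.observe();print(o['tool_pos'],o['wrist_force'])
```

```text
[ 533.05834716 -105.56649071  201.49477273] [-0.3914748  -0.80078597  0.49284863]
```

View pics/s1.png

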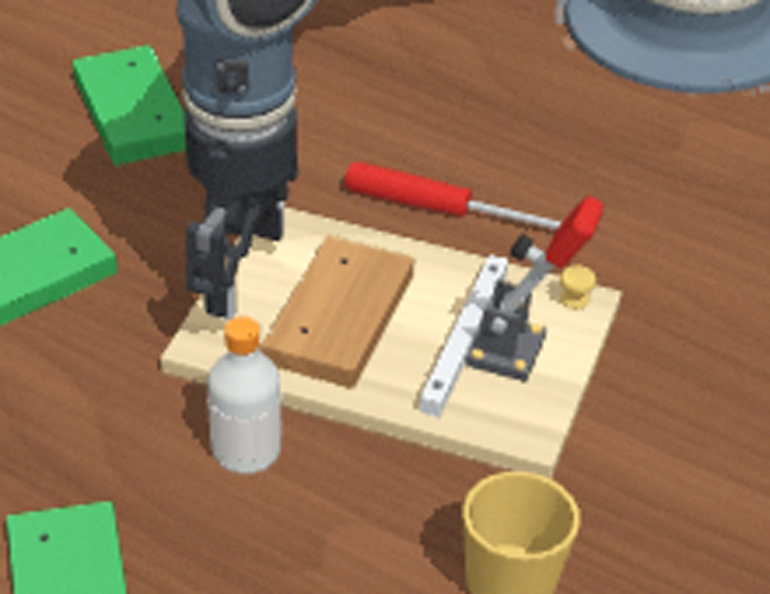

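The near finger tip is at crop (222,315), next to the board and clear of the front. I'll find its height from depth.

Run:
```python
from h import *
p,d,m=snap('scene');P=pts(d,m)
for v in range(196,212,1): print(v,[(int(P[v,u,0]),int(P[v,u,1]),int(P[v,u,2]),int(p[v,u].mean())) for u in (299,302,305)])
```

```text
196 [(603, -85, 99, 77), (603, -77, 103, 51), (585, -82, 85, 48)]
197 [(605, -84, 98, 67), (601, -79, 97, 52), (582, -84, 78, 137)]
198 [(606, -84, 95, 54), (602, -78, 95, 50), (581, -85, 74, 154)]
199 [(589, -97, 70, 41), (603, -77, 93, 48), (580, -85, 69, 152)]
200 [(587, -99, 64, 39), (587, -89, 69, 53), (579, -87, 64, 151)]
201 [(589, -98, 63, 35), (591, -86, 71, 51), (578, -87, 60, 154)]
202 [(589, -97, 59, 39), (588, -89, 63, 54), (579, -86, 58, 155)]
203 [(591, -96, 58, 40), (589, -89, 60, 49), (578, -87, 53, 152)]
204 [(588, -99, 51, 38), (587, -90, 54, 46), (580, -87, 50, 154)]
205 [(567, -116, 19, 140), (589, -89, 53, 61), (581, -86, 49, 153)]
206 [(570, -113, 20, 155), (566, -106, 20, 149), (578, -88, 41, 183)]
207 [(573, -111, 20, 154), (566, -107, 16, 155), (650, -33, 132, 184)]
208 [(575, -110, 19, 153), (572, -103, 20, 153), (652, -32, 131, 170)]
209 [(580, -106, 21, 145), (574, -101, 20, 155), (654, -31, 130, 167)]
210 [(581, -106, 18, 199), (578, -98, 20, 208), (656, -29, 130, 168)]
211 [(584, -103, 19, 204), (580, -97, 19, 210), (659, -26, 131, 151)]
```

Call:
move_arm([
  [[0, 0, 0], [0, 0, -14], 1],
  [[0, 0, 0], [-2.2, 9.8, 0], 1],
  [[0, 0, 0], [-2.2, 9.8, 0], 1],
  [[0, 0, 0], [-2.2, 9.8, 0], 1],
  [[0, 0, 0], [-2.2, 9.8, 0], 1],
  [[0, 0, 0], [-2.2, 9.8, 0], 1],
  [[0, 0, 0], [-2.2, 9.8, 0], 1],
  [[0, 0, 0], [0, 0, 0], 1],
])

```text
clock: 3.7
tool_pos: [519.2, -45.4, 186.7]
orientation: [-3.141, -0.001, 1.794]
wrist_force: [-0.2, -0.6, -0.0]
gripper_width: 85.5
```

```bash
cat > look.py <<'E'
from h import *
o0=np.array([493.4,17.0]);ex=np.array([-.222,.975]);ey=np.array([-.975,-.222])
p,d,m=snap('top');P=pts(d,m);hsv=cv2.cvtColor(p,cv2.COLOR_RGB2HSV);Z=P[...,2]
roi=np.zeros(Z.shape,bool);roi[180:310,230:390]=1
f=clean(roi&(abs(Z-40)<3)&(hsv[...,1]>90)&(hsv[...,2]>70))
J=np.stack([(P[f][:,:2]-o0)@ex,(P[f][:,:2]-o0)@ey],1)
print('front pts',f.sum(),'x',np.percentile(J[:,0],[1,99]),'y',np.percentile(J[:,1],[1,99]),rect(J))
o=manip.observe();t=o['tool_pos'][:2]-o0;print('tcp jig',t@ex,t@ey,o['tool_pos'],o['wrist_force'],o['clock'])
E
python3 look.py
```

```text
front pts 76 x [-1.16491281 14.03208717] y [-73.74005378 -38.75555896] (array([  7.18411064, -56.51295471]), [15.015334129333496, 34.9317741394043], np.float32(1.3813354))
tcp jig -66.98452739059498 -11.22301051122085 [519.21534953 -45.82412287 186.66249914] [ 0.14145251 -0.66084624  0.08687349] 3.75
```

Call:
move_arm([
  [[0, 0, 0], [-0.9, 3.9, 0], 1],
  [[0, 0, 0], [-0.9, 3.9, 0], 1],
  [[0, 0, 0], [-0.7, 2.9, 0], 1],
  [[0, 0, 0], [-0.5, 2, 0], 1],
  [[0, 0, 0], [-0.5, 2, 0], 1],
  [[0, 0, 0], [0, 0, 0], 1],
])

```text
clock: 4.5
tool_pos: [515.8, -31.5, 186.7]
orientation: [-3.142, -0.0, 1.793]
wrist_force: [-0.2, 0.5, -0.1]
gripper_width: 85.5
```

Call:
move_arm([
  [[0, 0, 0], [-0.4, 2, 0], 1],
  [[0, 0, 0], [0, 0, 0], 1],
])

```text
clock: 4.75
tool_pos: [515.5, -30.3, 186.7]
orientation: [3.141, 0.001, 1.793]
wrist_force: [0.9, -3.0, -0.3]
gripper_width: 85.6
```

Call:
move_arm([
  [[0, 0, 0], [-0.4, 2, 0], 1],
  [[0, 0, 0], [0, 0, 0], 1],
  [[0, 0, 0], [0, 0, 0], 1],
])

```text
clock: 5.12
tool_pos: [515.3, -29.8, 186.9]
orientation: [3.141, 0.003, 1.792]
wrist_force: [0.5, -7.4, 0.3]
gripper_width: 85.4
```

```bash
python3 look.py
python3 - <<'E'
from h import *
p,d,m=snap('scene')
cv2.imwrite('pics/s2.png',cv2.resize(p[140:270,270:440],None,fx=4.5,fy=4.5,interpolation=cv2.INTER_CUBIC)[:,:,::-1])
E
```

```text
front pts 40 x [17.12187767 28.6693576 ] y [-72.71489664 -49.86315525] (array([ 23.84377098, -61.10743713]), [10.412528038024902, 22.604480743408203], np.float32(1.3869966))
tcp jig -50.55244247464992 -10.965255657390381 [515.31576083 -29.85860879 186.9211483 ] [ 1.31650739 -7.31613902 -1.09665472] 5.175
```

View pics/s2.png

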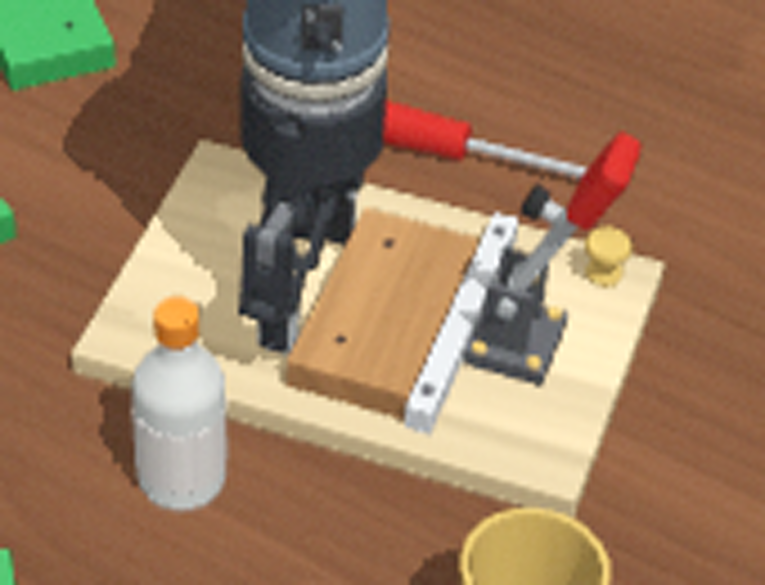

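The front is flush along its full length and reads -7 N against the fence. The clamp is still open. I back off, lift, close the fingers and pass over to the clamp's +x side.

Call:
move_arm([
  [[0, 0, 0], [2.2, -9.8, 0], 1],
  [[0, 0, 0], [4.4, -19.5, 0], 1],
  [[0, 0, 0], [0, 0, 50], 1],
  [[0, 0, 0], [0, 0, 50], 0],
  [[0, 0, 0], [0, 0, 50], 0],
  [[0, 0, 0], [0, 0, 50], 0],
  [[0, 0, 0], [0, 0, 10], 0],
])

```text
clock: 6.1
tool_pos: [522.3, -57.2, 400.2]
orientation: [3.135, -0.0, 1.793]
wrist_force: [0.1, -0.9, -0.4]
gripper_width: 12.4
```

```bash
python3 look.py
```

```text
front pts 255 x [-4.57587755 28.66917598] y [-73.2731617   -8.01043769] (array([ 16.29724503, -41.12038803]), [32.27650451660156, 68.92969512939453], np.float32(1.386913))
tcp jig -78.63388635357192 -11.543162061350214 [522.11391875 -57.11220143 399.51969137] [-0.73138519 -0.42160469  0.21655513] 6.15
```

Call:
move_arm([
  [[0, 0, 0], [-15.5, 56, 0], 0],
  [[0, 0, 0], [-15.5, 56, 0], 0],
  [[0, 0, 0], [-15.5, 56, 0], 0],
  [[0, 0, 0], [-15.5, 56, 0], 0],
  [[0, 0, 0], [0, 0, 0], 0],
])

```text
clock: 6.78
tool_pos: [457.5, 171.8, 394.8]
orientation: [-3.137, -0.001, 1.803]
wrist_force: [0.8, -0.7, -0.5]
gripper_width: 0.1
```

```bash
python3 look.py
```

```text
front pts 1295 x [-38.82733697  29.00103698] y [-73.16778704  51.89865735] (array([ -5.25172234, -10.77361298]), [69.86056518554688, 129.2717742919922], np.float32(1.5640366))
tcp jig 155.9640771567384 0.3735757936660773 [458.40855425 168.99587303 394.99115568] [ 0.42612582 -0.36680326  0.02261328] 6.825
```

Front is home at x=-5.3, y=-10.8, 0.007 rad off square. Lowering behind the lever and starting to push.

Call:
move_arm([
  [[0, 0, 0], [0, 0, -40], 0],
  [[0, 0, 0], [0, 0, -32], 0],
  [[0, 0, 0], [2.2, -9.8, 0], 0],
  [[0, 0, 0], [2.2, -9.8, 0], 0],
  [[0, 0, 0], [2.2, -9.8, 0], 0],
  [[0, 0, 0], [2.2, -9.8, 0], 0],
  [[0, 0, 0], [1.1, -4.9, 0], 0],
])

```text
clock: 7.7
tool_pos: [470.0, 121.9, 325.4]
orientation: [3.14, -0.0, 1.792]
wrist_force: [0.4, 1.4, 1.4]
gripper_width: -0.1
```

```bash
python3 look.py|tail -1
python3 - <<'E'
from h import *
p,d,m=snap('scene')
cv2.imwrite('pics/s3.png',cv2.resize(p[120:250,300:470],None,fx=4.5,fy=4.5,interpolation=cv2.INTER_CUBIC)[:,:,::-1])
E
```

```text
tcp jig 106.9689783790812 -0.32921412744281553 [469.9717386  121.37733779 325.2078363 ] [1.11724048 0.29059978 0.41224442] 7.75
```

View pics/s3.png

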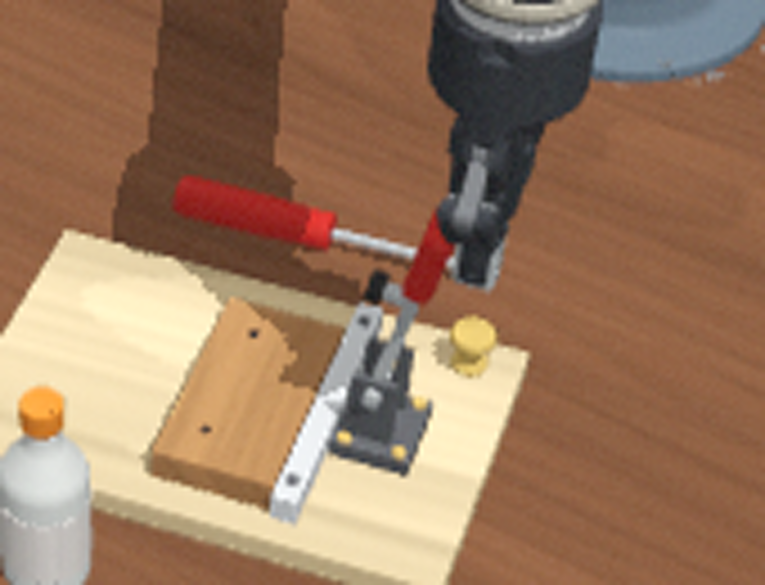

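The fingers are behind the red grip at crop (455,235), and the lever has come part of the way up. I keep pushing past upright.

Call:
move_arm([
  [[0, 0, 0], [1.3, -5.9, 0], 0],
  [[0, 0, 0], [1.3, -5.9, 0], 0],
  [[0, 0, 0], [1.3, -5.9, 0], 0],
  [[0, 0, 0], [1.3, -5.9, 0], 0],
  [[0, 0, 0], [1.3, -5.9, 0], 0],
  [[0, 0, 0], [0, 0, 0], 0],
])

```text
clock: 8.55
tool_pos: [476.1, 92.4, 324.7]
orientation: [-3.141, 0.0, 1.791]
wrist_force: [0.5, 0.4, 0.2]
gripper_width: 0.0
```

```bash
cat > g.py <<'E'
from h import *
o0=np.array([493.4,17.0]);ex=np.array([-.222,.975]);ey=np.array([-.975,-.222])
for n,box in(('scene',(300,150,440,250)),('top',(230,200,390,310))):
    p,d,m=snap(n);P=pts(d,m);hsv=cv2.cvtColor(p,cv2.COLOR_RGB2HSV)
    r=np.zeros(d.shape,bool);r[box[1]:box[3],box[0]:box[2]]=1
    r&=(hsv[...,1]>170)&((hsv[...,0]<6)|(hsv[...,0]>174))&(P[...,2]>45)&(d>0)
    q=P[r];print(n,'grip jig',(np.median(q[:,:2],0)-o0)@ex,np.median(q[:,2]),len(q))
E
python3 g.py; python3 look.py
```

```text
scene grip jig 51.67747566539217 170.81752040044864 151
top grip jig 44.83183371389545 181.59570263893778 110
front pts 1270 x [-39.30859654  28.16385044] y [-73.78405372  51.89391429] (array([ -5.37858391, -10.73371124]), [69.820068359375, 129.04351806640625], np.float32(1.5636606))
tcp jig 78.25128518738974 0.004344226584352419 [476.02239771  93.30098203 324.66094089] [0.07492909 0.22783487 0.12563085] 8.7
```

Call:
move_arm([
  [[0, 0, 0], [-4.4, 19.5, 0], 0],
  [[0, 0, 0], [-4.4, 19.5, 0], 0],
  [[0, 0, 0], [0, 0, 30], 0],
  [[0, 0, 0], [0, 0, 40], 0],
  [[0, 0, 0], [0, 0, 0], 0],
  [[0, 0, 0], [0, 0, 0], 0],
  [[0, 0, 0], [0, 0, 0], 0],
  [[0, 0, 0], [0, 0, 0], 0],
])

```text
clock: 9.7
tool_pos: [467.0, 132.2, 393.8]
orientation: [-3.14, 0.001, 1.792]
wrist_force: [-0.1, 1.3, -0.0]
gripper_width: 0.1
```

Call:
move_arm([
  [[0, 0, 0], [0, 0, 0], 0],
  [[0, 0, 0], [0, 0, 0], 0],
  [[0, 0, 0], [0, 0, 0], 0],
  [[0, 0, 0], [0, 0, 0], 0],
  [[0, 0, 0], [0, 0, 0], 0],
  [[0, 0, 0], [0, 0, 0], 0],
])

```text
clock: 10.45
tool_pos: [467.3, 132.2, 394.8]
orientation: [3.141, -0.0, 1.793]
wrist_force: [0.4, -0.5, 1.1]
gripper_width: 0.1
```

```bash
python3 g.py; python3 look.py
python3 - <<'E'
from h import *
p,d,m=snap('scene')
cv2.imwrite('pics/s4.png',cv2.resize(p[120:300,270:470],None,fx=3.3,fy=3.3,interpolation=cv2.INTER_CUBIC)[:,:,::-1])
p,d,m=snap('top');P=pts(d,m)
print('glue',P[177,320],'pot',P[181,235],'pull',P[285,267],'sd',P[310,330], manip.observe()['clock'])
E
```

```text
scene grip jig -31.59945830439705 73.46770497354669 201
top grip jig -32.197309019696085 72.64494824356427 258
front pts 570 x [-39.67559264  28.58395651] y [-73.32763379 -11.10785474] (array([ -5.29984283, -42.38341522]), [64.81144714355469, 70.12647247314453], np.float32(0.009750125))
tcp jig 118.18354317409447 -0.10232797200361227 [467.26064451 132.26216026 394.74501581] [ 0.17205939 -0.47673784  0.85867754] 10.6
glue [645.8536971  -23.06933616 130.04046942] pot [658.8399396  200.16523546   5.83866567] pull [398.74298698  97.37179478  45.28638202] sd [343.03200842 -54.47252527  20.46212491] 10.7
```

View pics/s4.png

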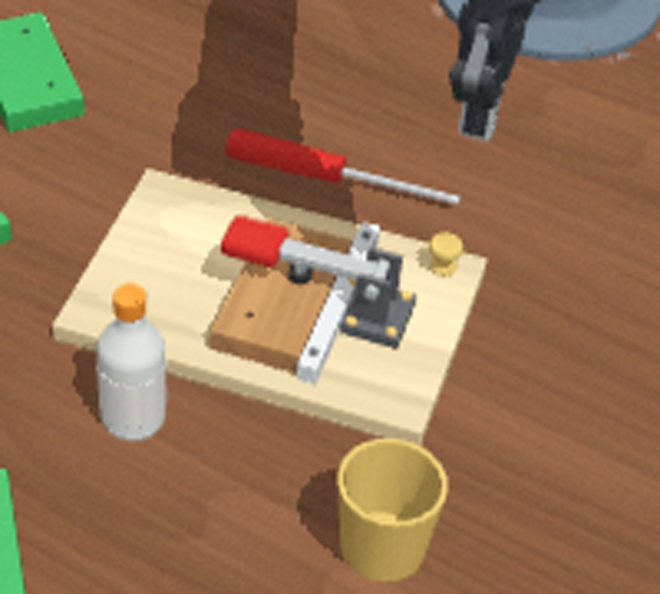

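The lever is down and level: red grip at crop (255,240), foot on the wood at (300,270). The front is flush and the bystanders have not moved. Handing in.

```bash
python3 -c "
from bench import manip
print(manip.sign_off())"
```

```text
the job is handed in; nothing more can be done
None
```

I pushed the drawer front against the fence with the open fingers. Then I tipped the red clamp lever past upright from behind with the closed fingers, and it snapped down on its own. I handed the job in at about 10.7 s of the 42 s allowed.

- **Drawer front:** after the snap its x still read -5.3 mm in the jig's frame, where home is -5. With the lever down it was partly hidden, so y and squareness come from just before the snap: y = -10.7 mm and about 0.007 rad off square.
- **Clamp:** the lever is level, with the top of the grip at z ≈ 73 mm, x ≈ -32 mm. The picture shows the foot resting on the front. I could not measure the foot's pressing force directly.
- **Bystanders:** the glue bottle, pot, drawer pull and screwdriver show no movement, with readings within a few mm, which is camera noise.
- **Robot:** it stands clear and touches nothing.

No check failed or disagreed.

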